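# Prop the garlic bin open on its stay

### The job

Open the kitchen bin with the green lid and leave it propped, so that somebody can reach in for garlic with one hand free. Lift the lid by its steel bar handle until the sprung stay on the bin's side flicks up beneath the lid's pin, then let the lid down gently until it rests on the stay, and let go. Leave the bin with the orange lid shut.

Things in the scene. Friction and masses are not known exactly. Their poses are not given: they have to be found in the camera images.
- green_bin: Cream bin, 125 deep (x) x 160 wide (y) x 110 high, fixed on the worktop, with a green lid 8 thick. Origin: centre of its underside; x points from the front (handle side, towards the robot) to the back (hinge side), z up. The lid's hinge axis runs along y at x = +62.5, z = 114.5. Its stay is a steel bar on the right side (y = -89), pivoted near the front, forked at the tip.
- green_lid_handle (a point): Middle of the green lid's handle: a round steel bar 12 thick along the bin's y, 167 from the hinge axis, in the lid's plane, standing out in front of the lid's front edge with a gap of 34 between bar and edge; free for 60 along y between its end stubs. Lid shut: at x = -104.5, y = 0, z = 114.5 in the bin's frame.
- green_lid (a joint): Opening angle of the green lid, rad: 0 shut, grows as the handle rises in an arc about the hinge, stop at 1.26. Lid 0.2 to 0.3 kg; it falls shut if let go before the stay is up. The stay flicks up once the lid is past about 0.87 (raise it to about 1.0 to be sure); lowered again, the lid rests on the stay at about 0.80.
- green_stay (a joint): Angle of the green bin's stay, rad: near 0 folded down along the bin's side, rising a little with the lid (below 0.50 until it flicks free), about 0.57 when up under the lid's pin. Its own spring moves it: it need not be touched.
- orange_lid (a joint): Opening angle of the lid of the other bin, of the same build but with an orange lid, rad: 0 shut. To stay shut.

How it is judged:
By the outcome, as a careful person would: the job done as asked, in the order asked, and still so for the second after the job is handed in, with the robot touching nothing.
It also fails if it takes over 30 s, if anything falls off the work surface, if the arm or the gripper's body presses on something with over 40 N, if the wrist force passes 120 N, or if a joint passes its speed limit or range.

### The arm

A 6-joint arm with a two-finger parallel gripper is mounted at the origin on a cart in front of the work surface, level with it; the furniture and walls round the work are solid. World frame = base frame: x ahead of the robot, y to its left, z up, the work surface at z = 0. Lengths are in m, angles in degrees, forces in N, time in s.
With the tool pointing down it reaches from about 0.25 to 0.725 m from the base axis. Payload 9.7 kg.
Tool frame: the origin (TCP) lies at the very end of the fingers, on their centre line; the grasp point (between the pads) lies 19 mm behind it; z points along the fingers, y is the line along which they close (so a half turn about z gives the same grasp; the last joint's range is limited). The gripper opens to 85 mm and grips with 20 to 120 N. Pads are 22 mm wide; open, the fingers measure 114 mm over their backs; the gripper's body (76 mm by 85 mm) begins 54 mm behind the grasp point. The pads swing forward as they close: fully open they stand 13 mm farther back than shut.
Start: joints at [-64.63, 4.979, 10.078, 95.1, 0, 90], TCP at [0.236, -0.497, 0.231] pointing down, gripper open.
Joint ranges: [-179.16, 179.16], [-48.56, 103.87], [-65.8, 70.77], [-126.05, 130.52], [-82.76, 87.17], [-180, 180]. Speed limits (degrees/s): [127.2, 127.2, 147.25, 180, 180, 180].

### API

Orientations are given as [roll, pitch, yaw] about the fixed x, y, z axes, in that order (R = Rz(yaw) Ry(pitch) Rx(roll)).
In Python, from workcell import bot gives the robot as it stands.
- The arm moves only by the tool arm_command, never from a script. Its argument "series" is a list of rows, each a list of 4 numbers: the shift along the tool's x, y, z in m, then the turn about the tool's z in rad. A call has exactly 5 rows; each row is the pose to reach, as a shift and turn from the pose commanded when the call began, along the tool's axes at that moment; what a row does not reach only later rows make up. A row lasts 1/10 s, in which the tool goes at most 50 mm and 8.59 degrees, less where a joint would pass 70% of its speed; a pose out of reach is approached as far as the arm can. A call with a gripper value outside its range is refused whole. "hand" is the finger opening in m, from 0 to 0.0854, set as the call begins (left out, the last holds). The fingers move at their own pace and stop on an object; "grip_force" is the grip in N (left out, the last holds). Time passes only in rows, so rows that repeat a pose let the fingers close, or fill a call up. It gives the time, the measured TCP pose, the force, the opening and the grip force at its end, in the units of the state.
- bot.get_obs(): the state, without advancing time (a new reading comes with each control period).
- bot.camera(name): name is "side" or "top" or "wrist"; returns a dict with "color" (420x560x3 uint8, blue, green, red), "camera_matrix" (3x3 intrinsics, pixels), "xyz" and "orientation" of the camera in the world; the wrist camera has in their place "T_tool_cam" (4x4, takes a point from camera to tool coordinates, whose origin is the TCP and whose axes are the flange's). Camera axes: x right, y up, looking along -z (the intrinsics and any distortion apply to the point x, -y, -z); pixel columns grow to the right and rows downward; lengths in m; the calibration is good to about 2 mm. A picture is of the moment at which its call begins: read the wrist's pose just before it. There is no depth.
- bot.job_done(): hands the job in; it is judged then, once.
Trained networks look in the newest picture that a camera, given by its name, has taken for a name from the list of things; names that differ only in an ending like _2 or _b are one class to them, and where a whole thing is asked for, a point or a joint stands for the part that bears it (a point fixed in the world has none). Each returns a list of dicts, best first, with "confidence" (0 to 1); they miss things now and then, are a little off and sometimes report something else, mostly with a low value. They report only what shows in the picture. A call takes as long as a camera call.
- bot.find_in(camera, target): "location" ([column, row] in pixels, amid what is visible of it).
- bot.mark_of(camera, target): "location" ([column, row] in pixels: a listed point, or the origin of a listed thing).
The state is a dict: "time": time; "q": joint angles; "qd": joint speeds; "joint_efforts": joint torques, N m; "ee_pos": TCP position; "tcp_rot": TCP orientation; "wrist_force": force on the tool from outside, world axes, zero at the start; "torque": the same for the moment, N m; "opening": finger opening in m; "grasp_force": force on a finger pad.
Only numpy, scipy, OpenCV 4.12 (cv2) and the standard library are available. Lean on these libraries where they do the work, as an engineer would, in place of code of your own. Each camera call takes 0.05 s, during which the arm holds its last target. There are 200 camera calls.

## Working session

There is one attempt and no reset: what is moved stays moved. The work goes in short steps, Python scripts to look and compute and a tool call to move; the robot and the scene stay as the last step left them, time stands still between calls to the robot, and variables do not carry over. Pictures are saved under pics/ and viewed, at most 10 in all, crops included, and the job is handed in when it is done.

Besides the shell and the picture viewer there is one more tool, called after "Call:" as name(argument=value, ...) on one line, values as JSON. arm_command: Moves the arm, as the interface text tells. Its arguments: {"type":"object","properties":{"series":{"type":"array"},"hand":{"type":"number"},"grip_force":{"type":"number"}},"required":["series"]}

```bash
mkdir -p pics
cat > h.py <<'E'
import numpy as np,cv2
from workcell import bot
from scipy.spatial.transform import Rotation as R
E
python3 - <<'E'
from h import *
o=bot.get_obs();print(o)
ims=[]
for c in("side","top"):
    d=bot.camera(c);ims.append(d["color"])
    print(c,d["camera_matrix"],d["xyz"],d["orientation"],[k for k in d])
    for t in("green_bin","green_lid_handle"):
        print(t,bot.mark_of(c,t),bot.find_in(c,t))
cv2.imwrite("pics/side.png",ims[0]);cv2.imwrite("pics/top.png",ims[1])
E
```

```text
{'time': 0.0, 'q': array([-6.46300141e+01,  5.01065100e+00,  1.00349023e+01,  9.51008849e+01,
       -4.97290389e-04,  9.00009518e+01]), 'qd': array([ 0.01062409,  0.01155781, -0.08180254, -0.012501  ,  0.00282137,
        0.05111175]), 'joint_efforts': array([ 8.85275017e-05, -5.20397151e+01,  4.64799321e+01,  1.65269058e-02,
       -9.51379775e-05, -3.70763942e-06]), 'ee_pos': array([ 0.23555017, -0.49674467,  0.23059141]), 'tcp_rot': array([-1.79923366e+02,  4.98562948e-04,  2.53690348e+01]), 'wrist_force': array([-0.89325965,  0.611887  ,  0.89544608]), 'torque': array([ 0.00174779, -0.02224146, -0.02580356]), 'grasp_force': 0.0, 'opening': 0.08577383137036586}
side [[381.08656403   0.         283.42113692]
 [  0.         381.08656403 202.66166313]
 [  0.           0.           1.        ]] [0.12448947 0.25030673 0.81337904] [  33.24796167    0.26215201 -129.26961706] ['color', 'camera_matrix', 'xyz', 'orientation']
green_bin [{'location': [196.1, 258.1], 'confidence': 0.65}] [{'location': [197.1, 249.1], 'confidence': 0.73}, {'location': [317.6, 174.1], 'confidence': 0.67}]
green_lid_handle [{'location': [233.9, 259.7], 'confidence': 0.65}] [{'location': [197.4, 241.4], 'confidence': 0.97}]
top [[479.15978416   0.         278.21376619]
 [  0.         479.15978416 210.36308242]
 [  0.           0.           1.        ]] [ 0.42595668 -0.05792929  1.27036837] [  3.589091    -0.42628144 -88.44866704] ['color', 'camera_matrix', 'xyz', 'orientation']
green_bin [{'location': [192.3, 196.4], 'confidence': 0.84}] [{'location': [187.2, 193.1], 'confidence': 0.85}]
green_lid_handle [{'location': [197.9, 234.8], 'confidence': 0.59}] [{'location': [190.0, 197.4], 'confidence': 0.91}]
```

View pics/side.png

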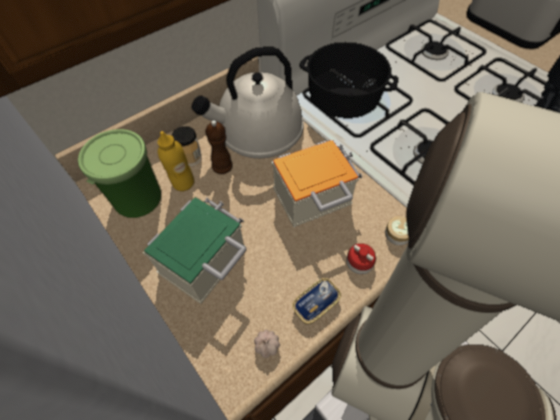

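View pics/top.png

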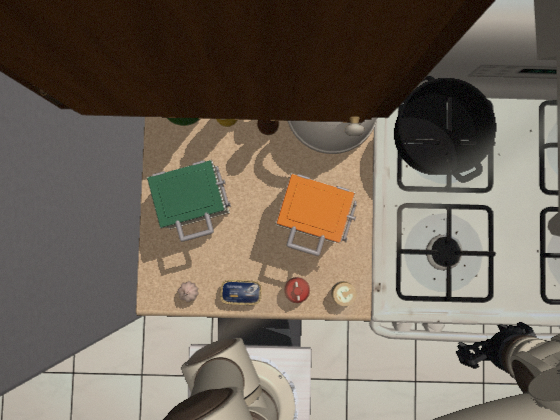

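The side view shows the green lid centred at about (197,240) with its bar near (230,262). In the top view, the lid is at about (188,194) and the bar near (196,235). The orange bin is to its right, and there is a wall to the left.

```bash
cat >> h.py <<'E'
def proj(d,P):
    P=np.atleast_2d(P);c=R.from_euler("xyz",d["orientation"],degrees=True).inv().apply(P-d["xyz"])
    K=d["camera_matrix"];return np.c_[K[0,0]*c[:,0]/-c[:,2]+K[0,2],K[1,1]*-c[:,1]/-c[:,2]+K[1,2]]
def ray(d,uv,z):
    K=d["camera_matrix"];v=np.array([(uv[0]-K[0,2])/K[0,0],-(uv[1]-K[1,2])/K[1,1],-1])
    v=R.from_euler("xyz",d["orientation"],degrees=True).apply(v);return d["xyz"]+v*(z-d["xyz"][2])/v[2]
E
python3 - <<'E'
from h import *
from scipy.optimize import least_squares
D={c:bot.camera(c) for c in("side","top")}
def mask(d,u,v):
    h=cv2.cvtColor(d["color"],cv2.COLOR_BGR2HSV)
    m=cv2.inRange(h,(65,90,40),(90,255,255));n,l,s,_=cv2.connectedComponentsWithStats(m)
    return l==l[v,u]
M={"top":mask(D["top"],188,194),"side":mask(D["side"],197,240)}
pts=[]
for c in M:
    cn=max(cv2.findContours(M[c].astype(np.uint8),0,2)[0],key=cv2.contourArea)[:,0]
    w=np.array([ray(D[c],p,.1185) for p in cn.astype(float)])[:,:2].astype(np.float32)
    r=cv2.minAreaRect(w);print(c,r)
# fit: bin pose via bin frame of lid rectangles
top=D["top"]
for c in D:
    print(c,[ (b["location"],ray(D[c],b["location"],.1145).round(4)) for b in bot.mark_of(c,"green_lid_handle")],
     [(b["location"],ray(D[c],b["location"],0).round(4)) for b in bot.mark_of(c,"green_bin")])
a=cv2.resize(D["side"]["color"][180:300,130:260],(390,360),interpolation=2)
b=cv2.resize(D["top"]["color"][150:270,135:265],(390,360),interpolation=2)
cv2.imwrite("pics/z.png",np.hstack([a,b]))
E
```

```text
top ((0.5331218242645264, 0.1609695553779602), (0.12429028749465942, 0.15662959218025208), 17.14849853515625)
side ((0.5328997373580933, 0.16221168637275696), (0.1223209872841835, 0.15557824075222015), 17.11651611328125)
side [([232.2, 260.1], array([0.44  , 0.1286, 0.1145]))] [([202.0, 260.2], array([0.5361, 0.1631, 0.    ]))]
top [([197.9, 235.8], array([0.432 , 0.1269, 0.1145]))] [([192.7, 199.3], array([0.5291, 0.1627, 0.    ]))]
```

View pics/z.png

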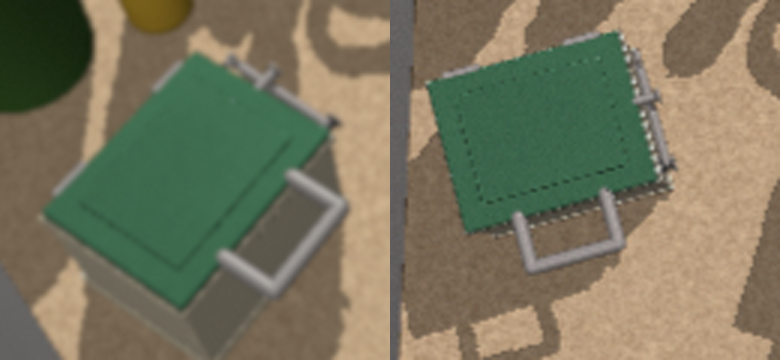

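```bash
cat >> h.py <<'E'
B=np.array([.533,.1615,0]);YAW=17.1
RB=R.from_euler("z",YAW,degrees=True)
def handle(th):return B+RB.apply([.0625-.167*np.cos(th),0,.1145+.167*np.sin(th)])
def shift(tgt,yaw=107.1):
    o=bot.get_obs();r=R.from_euler("xyz",o["tcp_rot"],degrees=True)
    print("t",o["time"],"shift",r.inv().apply(np.array(tgt)-o["ee_pos"]).round(4),"turn",round(-np.radians(yaw-o["tcp_rot"][2]),4),o["ee_pos"].round(4),o["tcp_rot"].round(2),o["opening"])
E
python3 - <<'E'
from h import *
p=handle(0);print(p);p[2]=.2;shift(p)
E
```

```text
[0.43311963 0.13077279 0.1145    ]
t 0.8 shift [ 0.4474 -0.4826  0.0313] turn -1.4265 [ 0.2357 -0.497   0.2313] [180.     0.    25.37] 0.0852365713211302
```

Call:
arm_command(series=[[0.03,-0.032,0,-0.1],[0.06,-0.064,0,-0.2],[0.09,-0.096,0,-0.3],[0.12,-0.128,0,-0.4],[0.15,-0.16,0,-0.5]], hand=0.04, grip_force=30)

```text
time: 1.3
ee_pos: [0.3027, -0.2865, 0.2314]
tcp_rot: [180.0, -0.0, 54.2]
wrist_force: [0.7, -0.3, 0.4]
opening: 0.0397
grasp_force: 0.0
```

```bash
python3 -c "
from h import *
p=handle(0);p[2]=.2;shift(p)"
```

```text
t 1.3 shift [ 0.4148 -0.1382  0.0313] turn -0.9229 [ 0.3027 -0.2865  0.2314] [179.97  -0.    54.22] 0.03971465209381917
```

Call:
arm_command(series=[[0.04,-0.014,0,-0.1],[0.08,-0.028,0,-0.2],[0.12,-0.042,0,-0.3],[0.16,-0.056,0,-0.4],[0.2,-0.07,0,-0.5]])

```text
time: 1.8
ee_pos: [0.3636, -0.0835, 0.2316]
tcp_rot: [179.9, 0.0, 82.9]
wrist_force: [1.6, -1.8, -0.1]
opening: 0.0399
grasp_force: 0.0
```

```bash
python3 -c "
from h import *
p=handle(0);p[2]=.2;shift(p)"
```

```text
t 1.8 shift [0.2212 0.0424 0.0316] turn -0.4225 [ 0.3636 -0.0835  0.2316] [1.7994e+02 1.0000e-02 8.2890e+01] 0.039915703564189275
```

Call:
arm_command(series=[[0.045,0.008,0.006,-0.09],[0.09,0.017,0.012,-0.18],[0.135,0.026,0.018,-0.27],[0.18,0.034,0.025,-0.36],[0.221,0.042,0.03,-0.422]])

```text
time: 2.3
ee_pos: [0.4335, 0.131, 0.201]
tcp_rot: [180.0, -0.0, 107.1]
wrist_force: [1.5, -0.5, 1.0]
opening: 0.04
grasp_force: 0.0
```

Run:
```python
from h import *
bot.camera("side")
o=bot.get_obs();d=bot.camera("wrist");print(d["T_tool_cam"].round(4),d["camera_matrix"][0])
print(bot.mark_of("wrist","green_lid_handle"))
T=np.eye(4);T[:3,:3]=R.from_euler("xyz",o["tcp_rot"],degrees=True).as_matrix();T[:3,3]=o["ee_pos"]
W=T@d["T_tool_cam"];d["xyz"]=W[:3,3];d["orientation"]=R.from_matrix(W[:3,:3]).as_euler("xyz",degrees=True)
im=d["color"].copy()
for y in(-.03,0,.03):
    q=proj(d,handle(0)+RB.apply([0,y,0]))[0];print(q);cv2.circle(im,tuple(int(v) for v in q),3,(0,0,255),-1)
cv2.imwrite("pics/w1.png",im)
p=handle(0);p[2]-=.018;shift(p)
```

```text
[[ 1.000e-04  9.549e-01  2.968e-01  7.570e-02]
 [ 1.000e+00  1.000e-04 -4.000e-04 -1.000e-04]
 [-4.000e-04  2.968e-01 -9.549e-01 -1.429e-01]
 [ 0.000e+00  0.000e+00  0.000e+00  1.000e+00]] [374.29802911   0.         276.83833814]
[{'location': [282.2, 233.4], 'confidence': 0.93}]
[272.61986232 274.97792709]
[272.69616701 232.51078422]
[272.77828468 186.80844589]
t 2.45 shift [3.00e-04 1.00e-04 1.04e-01] turn -0.0005 [0.4333 0.1305 0.2005] [-1.7991e+02 -1.0000e-02  1.0707e+02] 0.040035265283397896
```

View pics/w1.png

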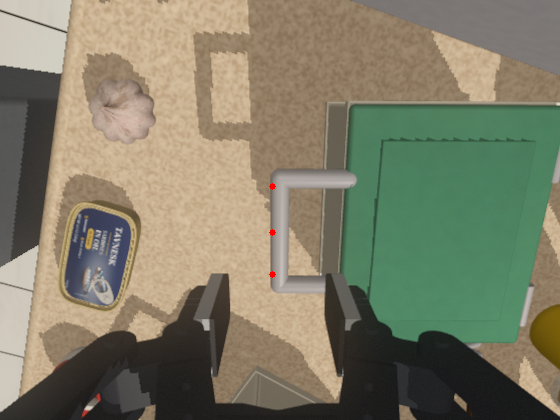

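The bar's centre is at column 279, rows 180–285, against my prediction of 272.7. That means the bar is about 4 mm farther along tool +y; yaw and centring are good.

Call:
arm_command(series=[[0,0.004,0.01,0],[0,0.004,0.035,0],[0,0.004,0.06,0],[0,0.004,0.085,0],[0,0.004,0.102,0]])

```text
time: 2.95
ee_pos: [0.4367, 0.1283, 0.0973]
tcp_rot: [-179.9, 0.0, 106.7]
wrist_force: [-0.5, -0.3, -0.6]
opening: 0.0403
grasp_force: 0.0
```

Run:
```python
from h import *
o=bot.get_obs();d=bot.camera("wrist")
print(o["ee_pos"],o["wrist_force"])
cv2.imwrite("pics/w2.png",d["color"])
```

```text
[0.43665998 0.12829189 0.09730041] [-0.53138347 -0.31711445 -0.62104305]
```

View pics/w2.png

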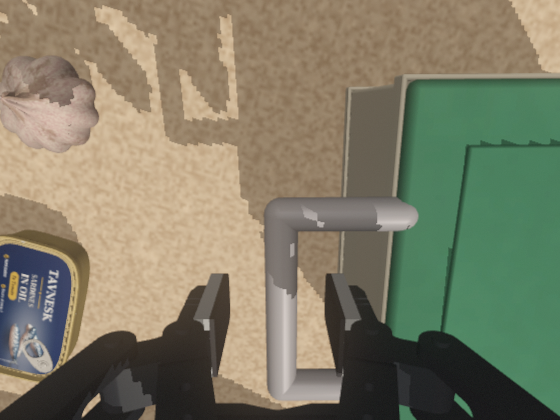

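The bar (column 282, rows 200–395) sits between the fingers (inner faces at about 225 and 328). I'll close on it.

Call:
arm_command(series=[[0,0.002,0,0],[0,0.002,0,0],[0,0.002,0,0],[0,0.002,0,0],[0,0.002,0,0]], hand=0, grip_force=30)

```text
time: 3.5
ee_pos: [0.4381, 0.1294, 0.1001]
tcp_rot: [-179.9, 0.1, 106.8]
wrist_force: [-7.6, -5.2, 1.7]
opening: 0.0102
grasp_force: 29.8
```

Run:
```python
from h import *
o=bot.get_obs();print(o["ee_pos"],o["tcp_rot"],o["wrist_force"],o["torque"],o["opening"],o["grasp_force"])
for t in np.arange(0,1.06,.1): print(round(t,2),(.167*(1-np.cos(t))).round(4),(-.167*np.sin(t)).round(4))
```

```text
[0.43809851 0.12938555 0.10011883] [-1.79872584e+02  5.24408348e-02  1.06793471e+02] [-7.6212638  -5.1858628   1.72969883] [-1.01305232  1.65846796 -0.02320129] 0.010229110253334082 29.761307537555695
0.0 0.0 -0.0
0.1 0.0008 -0.0167
0.2 0.0033 -0.0332
0.3 0.0075 -0.0494
0.4 0.0132 -0.065
0.5 0.0204 -0.0801
0.6 0.0292 -0.0943
0.7 0.0393 -0.1076
0.8 0.0506 -0.1198
0.9 0.0632 -0.1308
1.0 0.0768 -0.1405
```

Call:
arm_command(series=[[0,-0.002,-0.008,0],[0,-0.001,-0.018,0],[0,0.0005,-0.03,0],[0,0.003,-0.042,0],[0,0.006,-0.0494,0]])

```text
time: 4.0
ee_pos: [0.4451, 0.1317, 0.1507]
tcp_rot: [180.0, 0.1, 106.8]
wrist_force: [-3.2, -5.8, -0.9]
opening: 0.0113
grasp_force: 29.4
```

Run:
```python
from h import *
o=bot.get_obs();print(o["ee_pos"],o["tcp_rot"],o["wrist_force"],o["torque"],o["opening"],o["grasp_force"])
```

```text
[0.44507819 0.13171486 0.15071246] [1.79959635e+02 5.31933914e-02 1.06817928e+02] [-3.20829939 -5.7686324  -0.90082733] [-1.21311881  0.67782147  0.09021659] 0.011275498223083252 29.395882487297058
```

Call:
arm_command(series=[[0,0.0045,-0.0125,0],[0,0.01,-0.0245,0],[0,0.0165,-0.0365,0],[0,0.0235,-0.0475,0],[0,0.032,-0.058,0]])

```text
time: 4.5
ee_pos: [0.4737, 0.1404, 0.2086]
tcp_rot: [-179.8, 0.0, 106.8]
wrist_force: [-14.0, -8.4, 8.6]
opening: 0.0107
grasp_force: 29.7
```

Run:
```python
from h import *
o=bot.get_obs();print(o["ee_pos"],o["tcp_rot"],o["wrist_force"],o["torque"],o["opening"],o["grasp_force"])
for t in np.arange(.7,1.06,.06): print(round(t,2),(.167*(np.cos(.7)-np.cos(t))).round(4),(-.167*(np.sin(t)-np.sin(.7))).round(4))
```

```text
[0.4736831  0.14043223 0.2086148 ] [-1.79801018e+02  4.32863947e-02  1.06819746e+02] [-14.04147774  -8.44499243   8.64386154] [-1.7143073   2.76037712  0.04778058] 0.010731604263133757 29.662397503852844
0.7 0.0 -0.0
0.76 0.0067 -0.0075
0.82 0.0138 -0.0145
0.88 0.0213 -0.0211
0.94 0.0292 -0.0273
1.0 0.0375 -0.0329
1.06 0.0461 -0.0381
```

Call:
arm_command(series=[[0,0.005,-0.008,0],[0,0.012,-0.015,0],[0,0.0195,-0.0215,0],[0,0.0275,-0.028,0],[0,0.0355,-0.034,0]])

```text
time: 5.0
ee_pos: [0.5089, 0.1514, 0.243]
tcp_rot: [180.0, 0.0, 106.8]
wrist_force: [-5.3, -4.6, 7.3]
opening: 0.0106
grasp_force: 29.9
```

Run:
```python
from h import *
o=bot.get_obs();print(o["ee_pos"],o["tcp_rot"],o["wrist_force"],o["torque"],o["opening"],o["grasp_force"])
s=bot.camera("side");t=bot.camera("top")
a=cv2.resize(s["color"][130:310,110:290],(400,400),interpolation=2)
b=cv2.resize(t["color"][130:270,125:265],(400,400),interpolation=2)
cv2.imwrite("pics/up.png",np.hstack([a,b]))
```

```text
[0.50886259 0.15136538 0.24303166] [1.79998634e+02 5.93760208e-03 1.06830015e+02] [-5.28582657 -4.60027604  7.32044675] [-0.95346347  1.44733291  0.00925269] 0.010636504611800992 29.90869492292404
```

View pics/up.png

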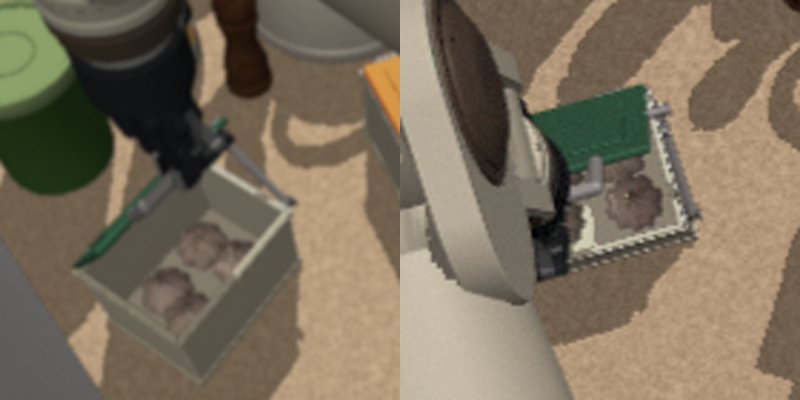

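The picture shows the lid standing open at about 1 rad, with the stay raised along the right side to the lid. I'll lower it slowly.

Call:
arm_command(series=[[0,-0.007,0.0045,0],[0,-0.014,0.0095,0],[0,-0.019,0.0135,0],[0,-0.023,0.017,0],[0,-0.0255,0.019,0]])

```text
time: 5.6
ee_pos: [0.4849, 0.1441, 0.2219]
tcp_rot: [180.0, 0.0, 106.8]
wrist_force: [0.7, -3.9, 2.3]
opening: 0.0107
grasp_force: 30.0
```

Call:
arm_command(series=[[0,0,0,0],[0,-0.001,0.001,0],[0,-0.002,0.002,0],[0,-0.0025,0.0025,0],[0,-0.0025,0.0025,0]])

```text
time: 6.1
ee_pos: [0.4835, 0.1437, 0.2202]
tcp_rot: [179.9, 0.0, 106.8]
wrist_force: [0.8, -4.5, 8.1]
opening: 0.0106
grasp_force: 30.7
```

Run:
```python
from h import *
o=bot.get_obs();print(o["ee_pos"],o["wrist_force"],o["torque"],o["opening"],o["grasp_force"])
```

```text
[0.48346241 0.14365152 0.22021998] [ 0.78490955 -4.49946654  8.0625684 ] [-0.82249508 -0.30234324  0.102829  ] 0.010552382791952166 30.673974752426147
```

Call:
arm_command(series=[[0,0,0,0],[0,0,0,0],[0,0,0,0],[0,0,0,0],[0,0,0,0]], hand=0.032)

```text
time: 6.6
ee_pos: [0.4826, 0.1437, 0.219]
tcp_rot: [-180.0, -0.0, 106.9]
wrist_force: [0.4, -0.3, 0.9]
opening: 0.0322
grasp_force: 0.0
```

Run:
```python
from h import *
o=bot.get_obs();print(o["ee_pos"],o["wrist_force"],o["opening"],o["grasp_force"])
s=bot.camera("side");w=bot.camera("wrist")
a=cv2.resize(s["color"][130:310,110:290],(400,400),interpolation=2)
b=cv2.resize(w["color"],(400,400),interpolation=2)
cv2.imwrite("pics/rel.png",np.hstack([a,b]))
```

```text
[0.48260516 0.14371574 0.21897378] [ 0.36781951 -0.34320327  0.94025125] 0.03217215452255532 0.0
```

View pics/rel.png

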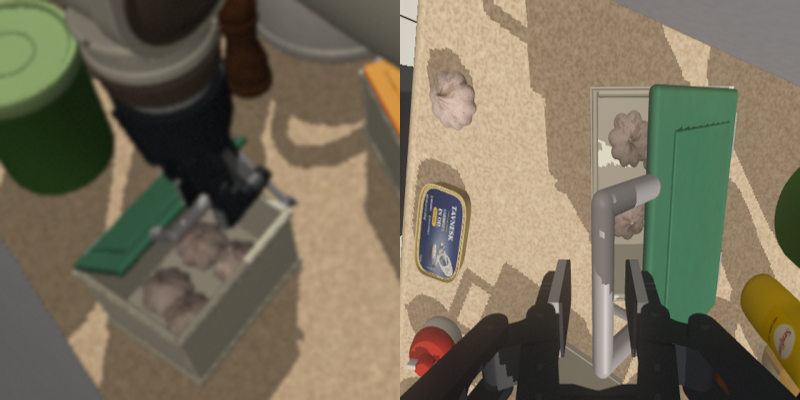

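The lid is staying up by itself, with the bar free between the open fingers (wrist view, bar at column 603, fingers at 560 and 635). I'll retreat upwards.

Call:
arm_command(series=[[0,0,-0.015,0],[0,0,-0.035,0],[0,0,-0.06,0],[0,0,-0.085,0],[0,0,-0.1,0]])

```text
time: 7.2
ee_pos: [0.4828, 0.1437, 0.3211]
tcp_rot: [179.9, -0.0, 106.8]
wrist_force: [-0.9, -0.2, -0.2]
opening: 0.032
grasp_force: 0.0
```

Call:
arm_command(series=[[0,-0.03,0,0],[0,-0.06,0,0],[0,-0.09,0,0],[0,-0.1,0,0],[0,-0.1,0,0]])

```text
time: 7.7
ee_pos: [0.3863, 0.1145, 0.3199]
tcp_rot: [179.9, -0.0, 106.8]
wrist_force: [-0.1, 0.6, 0.4]
opening: 0.0321
grasp_force: 0.0
```

Run:
```python
from h import *
o=bot.get_obs();print(o["time"],o["ee_pos"],o["wrist_force"])
s=bot.camera("side");w=bot.camera("top")
a=cv2.resize(s["color"][130:310,110:290],(400,400),interpolation=2)
b=cv2.resize(w["color"][130:270,125:265],(400,400),interpolation=2)
cv2.imwrite("pics/end.png",np.hstack([a,b]))
```

```text
7.7 [0.38634631 0.11447085 0.31992907] [-0.08035073  0.64928982  0.35003244]
```

View pics/end.png

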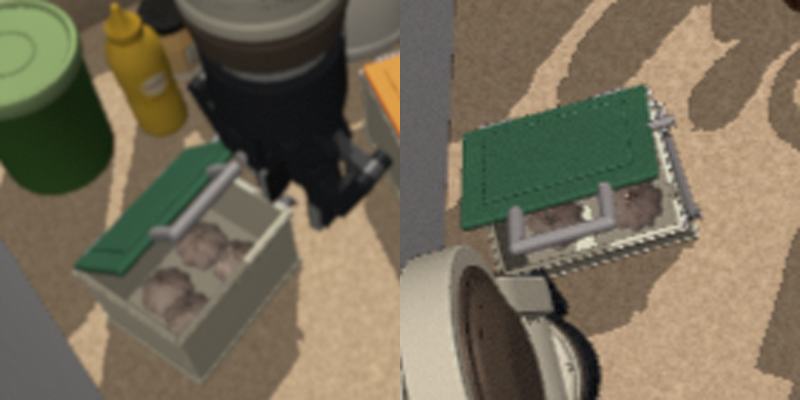

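The lid is propped open on its stay, the arm is clear, and the orange bin hasn't been touched. I'll hand the job in.

```bash
python3 -c "
from h import *
print(bot.job_done())"
```

```text
the job is handed in; nothing more can be done
None
```

The green bin's lid is propped open on its stay at about 0.80 rad, the arm is clear of everything, and the orange bin was not touched; I handed the job in at about 7.8 s, and no verdict was returned.

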